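# Pump cleaner into the swab dish at the restorer's bench

## Task

Give the swab dish a dose of cleaner: press the cap of the short, squat pump can, the one whose spout hangs over the little white dish, all the way down for a moment, then let it come right back up. Leave the dish where it stands and do not press the tall, slim pump.

Things in the scene. Friction and masses are not known exactly. Their poses are not given: they have to be found in the camera images.
- squat_cap (a joint): how far the squat pump can's cap is pressed: 0 m = up, 0.012 m = fully down on its stop. It slides straight down against a spring: about 3 N starts it, 9 N holds it fully down; let go, it springs back up. The can is plain aluminium, 80 mm across, on a steel flange 94 mm across fixed to the table, so it cannot move or tip.
- squat_top (a point): centre of the flat top of the squat can's cap, a black disc 44 mm across, 15 mm thick; 142 mm above the table when up; moves down with the cap. z is up; +x points along the cap's black spout (9 mm thick, its top 3 mm below the cap's top), which reaches 85 mm out, over the dish. The two pumps stand in mid-table, one left, one right, in either order, axes over 250 mm apart.
- tall_top (a point): centre of the top of the other pump's cap, not to be pressed: a slim, fixed aluminium can 54 mm across, black cap 32 mm across, top 215 mm above the table, spout 60 mm with no dish under it. Between the pumps stand a loose squat aluminium can with a black screw cap and no spout, and a pot of brushes 215 mm tall; nothing on the table is taller.
- dish: small white porcelain dish, loose, 64 mm across the rim, 18 mm high, standing on the table under the end of the squat can's spout, 85 mm from the can's axis. Origin: centre of its underside, z up.
Not all that is in view belongs to the job. What is shaped like the part that bears squat_cap but pink or yellow is not meant.

How it is judged (in metres and radians):
On the way:
1. the squat can's cap is pressed all the way down (at least 9 of its 12 mm, for 0.15 s) (value of joint squat_cap above 0.009 m), for 0.15 s.
At the end, for the whole second after the job is handed in: The squat can's cap has been pressed down and is back up (within 2 mm), the tall pump's cap is up, and the dish stands at rest, level within 10 degrees and within 20 mm of where it was (value of joint squat_cap below 0.002 m and distance of tall_top from where it was at the start of the episode below 0.005 m and distance of dish from where it was at the start of the episode below 0.02 m and angle between dish's own z axis and vertical below 0.17 rad and linear speed of dish below 0.02 m/s); the robot touches nothing.
It fails at once if the tall pump is pressed (its cap moves more than 5 mm) (distance of tall_top from where it was at the start of the episode above 0.005 m).
It fails at once if the dish is pushed more than 20 mm away (distance of dish from where it was at the start of the episode above 0.02 m).
It also fails if it takes over 32 s, if anything falls off the work surface, if the arm or the gripper's body presses on something with over 40 N, if the wrist force passes 120 N, or if a joint passes its speed limit or range.

## Robot

A 6-joint arm with a two-finger parallel gripper is mounted at the origin on the work surface. World frame = base frame: x ahead of the robot, y to its left, z up, the work surface at z = 0. Lengths are in m, angles in degrees, forces in N, time in s.
With the tool pointing down it reaches from about 0.35 to 0.8 m from the base axis. Payload 7.3 kg.
Tool frame: the origin (TCP) lies at the centre of the arm's flange, where the gripper is bolted on; the fingertips stand 173 mm ahead of it and the grasp point (between the pads) lies 155 mm ahead of it; z points along the fingers, y is the line along which they close (so a half turn about z gives the same grasp; the last joint's range is limited). The gripper opens to 85 mm and grips with 20 to 120 N. Pads are 22 mm wide; open, the fingers measure 114 mm over their backs; the gripper's body (76 mm by 85 mm) begins 54 mm behind the grasp point. The pads swing forward as they close: fully open they stand 13 mm farther back than shut.
Start: joints at [66.119, 19.595, 87.324, -0, 73.075, -8.365], TCP at [0.14, 0.506, 0.405] pointing down, gripper open.
Joint ranges: [-145.02, 145.02], [-44.19, 115.74], [2.07, 154.8], [-57.11, 237.11], [16.16, 152.29], [-177.93, 177.93]. Speed limits (degrees/s): [147.25, 147.25, 180, 180, 180, 180].

## Interface

Orientations are given as a 3x3 rotation matrix whose columns are the frame's x, y, z axes.
In Python, from workcell import telemetry, viewer, order gives the robot as it stands. The module is installed in compiled form; this text tells all that it offers.
- The arm moves only by the tool move_arm, never from a script. Its argument "motion" is a list of rows, each an object of numbers: "tx", "ty", "tz": the shift along the world's x, y, z scaled (see below); "rx", "ry", "rz": the turn, a rotation vector about the world's x, y, z scaled (see below); "jaw": the opening, from 0 (shut) to 1 (fully open). A call has 1 to 10 rows; each row shifts and turns the commanded pose from where the row before left it; what a row does not reach is not made up. The controller multiplies each number of a shift by 25 cm and each number of a turn by pi/2 rad. A row lasts 1/12 s, in which the tool goes at most 41.7 mm and 7.16 degrees, less where a joint would pass 70% of its speed; a pose out of reach is approached as far as the arm can. A call with a number of a shift or a turn outside -1 to 1 is refused whole. A call with a gripper value outside its range is refused whole. The fingers move at their own pace and stop on an object; "newtons" is the grip in N (left out, the last holds). Time passes only in rows, so rows that do not move let the fingers close. It gives the time, the measured TCP pose, the force, the opening and the grip force at its end, in the units of the state.
- telemetry.sense(): the state, without advancing time (a new reading comes with each control period).
- viewer.snapshot(name): name is "side" or "top" or "wrist"; returns a dict with "pixels" (400x640x3 uint8, red, green, blue), "z_map" (400x640 float32, m along the optical axis (not along the pixel's ray), 0 where there is no reading), "camera_matrix" (3x3 intrinsics, pixels), "distortion" ([k1, k2, p1, p2, k3] as OpenCV has them; the pictures are not rectified), "eye" and "rotation" of the camera in the world; the wrist camera has in their place "mount" (4x4, takes a point from camera to tool coordinates, whose origin is the TCP and whose axes are the flange's). Camera axes: x right, y up, looking along -z (the intrinsics and any distortion apply to the point x, -y, -z); pixel columns grow to the right and rows downward; lengths in m; the calibration is good to about 2 mm. A picture is of the moment at which its call begins: read the wrist's pose just before it.
- order.finish_job(): hands the job in; it is judged then, once.
The state is a dict: "t": time; "joint_positions": joint angles; "qvel": joint speeds; "effort": joint torques, N m; "tool_pos": TCP position; "eef_rot": TCP orientation; "force": force on the tool from outside, world axes, zero at the start; "torque": the same for the moment, N m; "width": opening from 0.0 (shut) to 1.0 (fully open); "finger_force": force on a finger pad.
Only numpy, scipy, OpenCV 4.12 (cv2) and the standard library are available. Lean on these libraries where they do the work, as an engineer would, in place of code of your own. Each camera call takes 0.05 s, during which the arm holds its last target. There are 200 camera calls.

## Working session

There is one attempt and no reset: what is moved stays moved. The work goes in short steps, Python scripts to look and compute and a tool call to move; the robot and the scene stay as the last step left them, time stands still between calls to the robot, and variables do not carry over. Pictures are saved under pics/ and viewed, at most 10 in all, crops included, and the job is handed in when it is done.

Besides the shell and the picture viewer there is one more tool, called after "Call:" as name([rows], argument=value, ...), one row to a line, values as JSON. move_arm: Moves the arm, as the interface text tells. Its arguments: {"type":"object","properties":{"motion":{"type":"array"},"newtons":{"type":"number"}},"required":["motion"]}

```bash
mkdir -p pics; cat > h.py <<'E'
import numpy as np, cv2
from workcell import telemetry, viewer, order
def pts(s):
    # world map of all pixels
    h,w=s["z_map"].shape
    u,v=np.meshgrid(np.arange(w),np.arange(h))
    n=cv2.undistortPoints(np.stack([u,v],-1).reshape(-1,1,2).astype(float),np.array(s["camera_matrix"]),np.array(s["distortion"])).reshape(h,w,2)
    z=s["z_map"]
    c=np.stack([n[...,0]*z,-n[...,1]*z,-z],-1)
    return c@np.array(s["rotation"]).T+np.array(s["eye"])
def ray(s,u,v,h):
    n=cv2.undistortPoints(np.array([[[u,v]]],float),np.array(s["camera_matrix"]),np.array(s["distortion"]))[0,0]
    d=np.array(s["rotation"])@np.array([n[0],-n[1],-1]); e=np.array(s["eye"])
    return e+d*(h-e[2])/d[2]
E
python3 - <<'E'
from h import *
for n in("top","side"):
    s=viewer.snapshot(n); np.save(n+".npy",s,allow_pickle=True)
    cv2.imwrite(f"pics/{n}.png",s["pixels"][...,::-1]); print(n,s["eye"],(s["z_map"]>0).mean())
E
```

```text
top [0.39058986 0.06213302 1.08097418] 0.9958671875
side [ 0.10636705 -0.55946272  0.77079159] 0.99588671875
```

View pics/top.png

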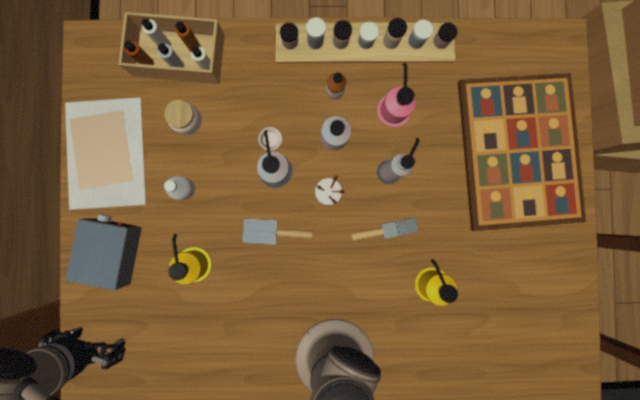

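View pics/side.png

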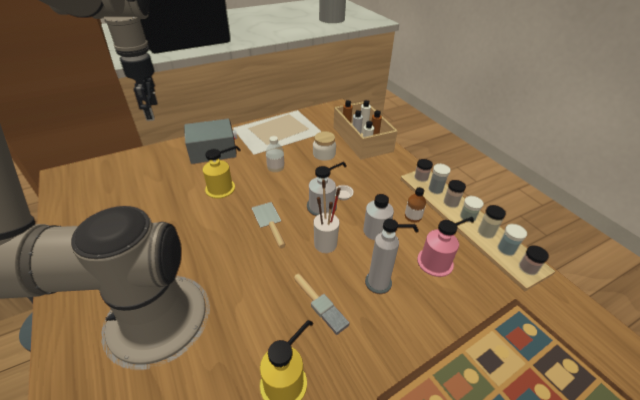

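The top view shows these possible lookalikes:
- aluminium can at (270,165), with its spout running up to the white dish at (270,138)
- loose can at (336,130), no spout
- tall slim pump at (403,163), no dish
- pink pump at (402,97)
- yellow pumps at (185,268) and (442,290)

I choose the one at (270,165). In the side view its cap is at (322,175) and the dish at (344,192). Next I'll measure it and check a close crop.

```bash
python3 - <<'E'
from h import *
for n,(x0,x1,y0,y1) in dict(top=(235,305,115,200),side=(300,360,155,220)).items():
    s=np.load(n+".npy",allow_pickle=True).item(); P=pts(s); 
    c=s["pixels"][y0:y1,x0:x1]; p=P[y0:y1,x0:x1]
    cv2.imwrite(f"pics/{n}_c.png",cv2.resize(c[...,::-1],None,fx=6,fy=6,interpolation=cv2.INTER_CUBIC))
    hi=(c.max(-1)<70)&(p[...,2]>.11)&(p[...,2]<.16)
    op=cv2.morphologyEx(hi.astype(np.uint8),cv2.MORPH_OPEN,cv2.getStructuringElement(2,(9,9)))>0
    print(n,"all dark",hi.sum(),"disc",op.sum())
    q=p[op&(p[...,2]>.135)]; print("cap mean",q.mean(0),"min",q.min(0),"max",q.max(0))
    vv,uu=np.nonzero(op); print("disc px",uu.mean()+x0,vv.mean()+y0,"ray@.142",ray(s,uu.mean()+x0,vv.mean()+y0,.142))
    sp=p[hi&~op]; r=np.linalg.norm(sp[:,:2]-q.mean(0)[:2],axis=1); print("spout end",sp[r>.06].mean(0) if (r>.06).any() else None, r.max())
    w=(c.min(-1)>140)&(p[...,2]<.03); print("dish",p[w].mean(0),p[w].min(0),p[w].max(0))
E
```

```text
top all dark 255 disc 209
cap mean [0.51429473 0.15211046 0.14038658] min [0.49465545 0.1340692  0.13646176] max [0.53353717 0.17017595 0.14492134]
disc px 270.4976076555024 163.89952153110048 ray@.142 [0.51407907 0.15195941 0.142     ]
spout end [0.5867774  0.163418   0.13627102] 0.08166423894373764
dish [0.60485348 0.15437626 0.00647104] [ 0.57642731  0.13467748 -0.00292441] [0.62950444 0.18248323 0.0191454 ]
side all dark 181 disc 127
cap mean [0.51273244 0.14985878 0.13967891] min [0.49266223 0.13204449 0.13524347] max [0.53463293 0.17100412 0.14279416]
disc px 322.38582677165357 171.91338582677164 ray@.142 [0.50980031 0.14480499 0.142     ]
spout end [0.5408202  0.11820628 0.13673902] 0.17037900491548935
dish [0.60597669 0.16854178 0.00691972] [ 0.46805545  0.08277348 -0.00518191] [0.6471246  0.28452385 0.01800532]
```

View pics/top_c.png

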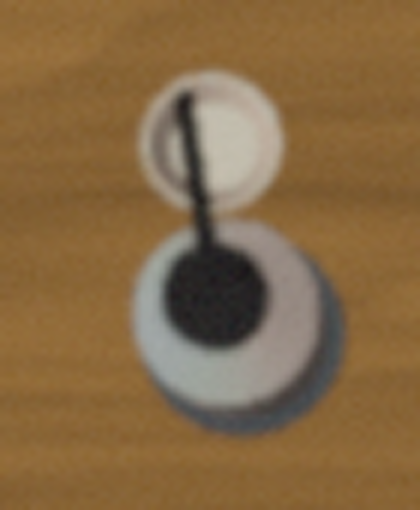

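The crop confirms the choice. The black cap disc is at about (270,164) and its spout ends over the dish at about (266,131). The cap is at (0.514, 0.152), height 0.14, and the spout is about 82 mm long, all as described. Next I'll shut the gripper and move over the cap at the current height, with the tips at 0.23, above everything.

Call:
move_arm([
  {"tx": 0.075, "ty": -0.07, "jaw": 0},
  {"tx": 0.075, "ty": -0.07, "jaw": 0},
  {"tx": 0.075, "ty": -0.07, "jaw": 0},
  {"tx": 0.075, "ty": -0.07, "jaw": 0},
  {"tx": 0.075, "ty": -0.07, "jaw": 0},
  {"tx": 0.075, "ty": -0.07, "jaw": 0},
  {"tx": 0.075, "ty": -0.07, "jaw": 0},
  {"tx": 0.075, "ty": -0.07, "jaw": 0},
  {"tx": 0.075, "ty": -0.07, "jaw": 0},
  {"tx": 0.075, "ty": -0.07, "jaw": 0},
], newtons=40)

```text
invalid input at $.motion[0]: expected keys tx, ty, tz, rx, ry, rz, jaw
```

Call:
move_arm([
  {"tx": 0.075, "ty": -0.07, "jaw": 0},
  {"tx": 0.075, "ty": -0.07, "jaw": 0},
  {"tx": 0.075, "ty": -0.07, "jaw": 0},
  {"tx": 0.075, "ty": -0.07, "jaw": 0},
  {"tx": 0.075, "ty": -0.07, "jaw": 0},
  {"tx": 0.075, "ty": -0.07, "jaw": 0},
  {"tx": 0.075, "ty": -0.07, "jaw": 0},
  {"tx": 0.075, "ty": -0.07, "jaw": 0},
  {"tx": 0.07, "ty": -0.07, "jaw": 0},
  {"jaw": 0},
])

```text
invalid input at $.motion[0]: expected keys tx, ty, tz, rx, ry, rz, jaw
```

Call:
move_arm([
  {"tx": 0.075, "ty": -0.07, "tz": 0, "rx": 0, "ry": 0, "rz": 0, "jaw": 0},
  {"tx": 0.075, "ty": -0.07, "tz": 0, "rx": 0, "ry": 0, "rz": 0, "jaw": 0},
  {"tx": 0.075, "ty": -0.07, "tz": 0, "rx": 0, "ry": 0, "rz": 0, "jaw": 0},
  {"tx": 0.075, "ty": -0.07, "tz": 0, "rx": 0, "ry": 0, "rz": 0, "jaw": 0},
  {"tx": 0.075, "ty": -0.07, "tz": 0, "rx": 0, "ry": 0, "rz": 0, "jaw": 0},
  {"tx": 0.075, "ty": -0.07, "tz": 0, "rx": 0, "ry": 0, "rz": 0, "jaw": 0},
  {"tx": 0.075, "ty": -0.07, "tz": 0, "rx": 0, "ry": 0, "rz": 0, "jaw": 0},
  {"tx": 0.075, "ty": -0.07, "tz": 0, "rx": 0, "ry": 0, "rz": 0, "jaw": 0},
  {"tx": 0.075, "ty": -0.07, "tz": 0, "rx": 0, "ry": 0, "rz": 0, "jaw": 0},
  {"tx": 0.075, "ty": -0.07, "tz": 0, "rx": 0, "ry": 0, "rz": 0, "jaw": 0},
], newtons=40)

```text
t: 0.93
tool_pos: [0.3286, 0.3298, 0.4045]
eef_rot: [[-0.964, 0.267, -0.0], [0.267, 0.964, -0.0], [0.0, -0.0, -1.0]]
force: [0.5, 0.7, 0.3]
width: -0.003
finger_force: 0.0
```

Call:
move_arm([
  {"tx": 0.08, "ty": -0.08, "tz": 0, "rx": 0, "ry": 0, "rz": 0, "jaw": 0},
  {"tx": 0.08, "ty": -0.08, "tz": 0, "rx": 0, "ry": 0, "rz": 0, "jaw": 0},
  {"tx": 0.08, "ty": -0.08, "tz": 0, "rx": 0, "ry": 0, "rz": 0, "jaw": 0},
  {"tx": 0.08, "ty": -0.08, "tz": 0, "rx": 0, "ry": 0, "rz": 0, "jaw": 0},
  {"tx": 0.08, "ty": -0.08, "tz": 0, "rx": 0, "ry": 0, "rz": 0, "jaw": 0},
  {"tx": 0.08, "ty": -0.08, "tz": 0, "rx": 0, "ry": 0, "rz": 0, "jaw": 0},
  {"tx": 0.08, "ty": -0.08, "tz": 0, "rx": 0, "ry": 0, "rz": 0, "jaw": 0},
  {"tx": 0.08, "ty": -0.08, "tz": 0, "rx": 0, "ry": 0, "rz": 0, "jaw": 0},
  {"tx": 0.1, "ty": -0.07, "tz": 0, "rx": 0, "ry": 0, "rz": 0, "jaw": 0},
  {"tx": 0, "ty": 0, "tz": 0, "rx": 0, "ry": 0, "rz": 0, "jaw": 0},
])

```text
t: 1.77
tool_pos: [0.5161, 0.1503, 0.404]
eef_rot: [[-0.963, 0.271, 0.001], [0.271, 0.963, -0.001], [-0.002, -0.001, -1.0]]
force: [-0.9, -0.6, -0.7]
width: -0.001
finger_force: 0.0
```

```bash
python3 - <<'E'
from h import *
t=telemetry.sense(); print(t["tool_pos"])
s=viewer.snapshot("wrist"); T=np.array(s["mount"]); R=np.array(t["eef_rot"])
s["rotation"]=R@T[:3,:3]; s["eye"]=R@T[:3,3]+np.array(t["tool_pos"])
cv2.imwrite("pics/w1.png",s["pixels"][...,::-1])
P=pts(s); m=(s["pixels"].max(-1)<70)&(abs(P[...,2]-.142)<.01)
m=cv2.morphologyEx(m.astype(np.uint8),cv2.MORPH_OPEN,cv2.getStructuringElement(2,(25,25)))>0
q=P[m]; print(len(q), q.mean(0) if len(q) else 0, q.min(0), q.max(0))
E
```

```text
[0.51608667 0.15032825 0.40402146]
561 [0.5253709  0.14943529 0.14184996] [0.51580252 0.13987987 0.13973317] [0.53463637 0.15900328 0.14345628]
```

View pics/w1.png

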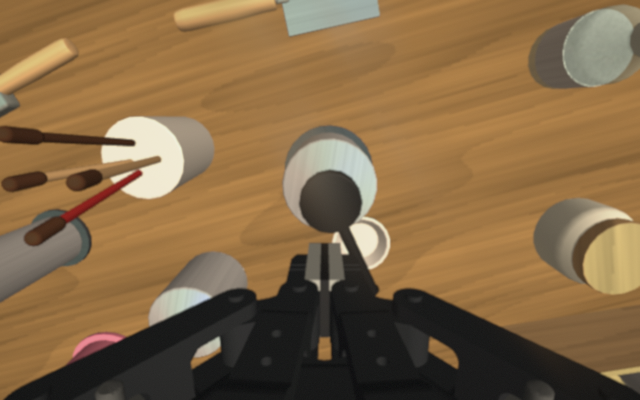

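The wrist view shows the cap disc at about (330,201), with the dish at (365,243) under its spout, and the shut fingertips at (325,250). Next I'll check the cap centre by ray.

```bash
python3 - <<'E'
from h import *
t=telemetry.sense()
s=viewer.snapshot("wrist"); T=np.array(s["mount"]); R=np.array(t["eef_rot"])
s["rotation"]=R@T[:3,:3]; s["eye"]=R@T[:3,3]+np.array(t["tool_pos"])
for p in((330,201),(300,201),(361,201),(330,170),(330,231)): print(p,ray(s,*p,.142))
P=pts(s); m=(abs(P[...,2]-.142)<.006); m[:,:280]=0; m[:,380:]=0
m=cv2.morphologyEx(m.astype(np.uint8),cv2.MORPH_OPEN,cv2.getStructuringElement(2,(25,25)))>0
q=P[m]; print(len(q), q.mean(0), q.min(0), q.max(0))
E
```

```text
(330, 201) [0.51145889 0.15682363 0.142     ]
(300, 201) [0.50592302 0.1371313  0.142     ]
(361, 201) [0.51717949 0.17717409 0.142     ]
(330, 170) [0.49088912 0.16251243 0.142     ]
(330, 231) [0.53231276 0.15105699 0.142     ]
618 [0.5154707  0.14864754 0.14185031] [0.50501798 0.13972902 0.13998915] [0.52607673 0.15769198 0.14375367]
```

The views agree within a few mm, at (0.513, 0.153). I'll centre and go down to just above the cap.

Call:
move_arm([
  {"tx": -0.01, "ty": 0.01, "tz": -0.06, "rx": 0, "ry": 0, "rz": 0, "jaw": 0},
  {"tx": 0, "ty": 0, "tz": -0.06, "rx": 0, "ry": 0, "rz": 0, "jaw": 0},
  {"tx": 0, "ty": 0, "tz": -0.06, "rx": 0, "ry": 0, "rz": 0, "jaw": 0},
  {"tx": 0, "ty": 0, "tz": -0.06, "rx": 0, "ry": 0, "rz": 0, "jaw": 0},
  {"tx": 0, "ty": 0, "tz": -0.06, "rx": 0, "ry": 0, "rz": 0, "jaw": 0},
  {"tx": 0, "ty": 0, "tz": -0.02, "rx": 0, "ry": 0, "rz": 0, "jaw": 0},
  {"tx": 0, "ty": 0, "tz": 0, "rx": 0, "ry": 0, "rz": 0, "jaw": 0},
  {"tx": 0, "ty": 0, "tz": 0, "rx": 0, "ry": 0, "rz": 0, "jaw": 0},
])

```text
t: 2.53
tool_pos: [0.5101, 0.1565, 0.3251]
eef_rot: [[-0.964, 0.267, -0.0], [0.267, 0.964, 0.0], [0.0, 0.0, -1.0]]
force: [1.3, 0.4, -0.2]
width: -0.002
finger_force: 0.0
```

Call:
move_arm([
  {"tx": 0, "ty": 0, "tz": -0.01, "rx": 0, "ry": 0, "rz": 0, "jaw": 0},
  {"tx": 0, "ty": 0, "tz": -0.01, "rx": 0, "ry": 0, "rz": 0, "jaw": 0},
  {"tx": 0, "ty": 0, "tz": -0.01, "rx": 0, "ry": 0, "rz": 0, "jaw": 0},
  {"tx": 0, "ty": 0, "tz": 0, "rx": 0, "ry": 0, "rz": 0, "jaw": 0},
])

```text
t: 2.87
tool_pos: [0.5103, 0.1558, 0.317]
eef_rot: [[-0.964, 0.268, -0.0], [0.268, 0.964, 0.0], [0.0, -0.0, -1.0]]
force: [0.4, -0.6, -0.4]
width: 0.003
finger_force: 0.0
```

Call:
move_arm([
  {"tx": 0.01, "ty": -0.01, "tz": 0, "rx": 0, "ry": 0, "rz": 0, "jaw": 0},
  {"tx": 0, "ty": 0, "tz": -0.01, "rx": 0, "ry": 0, "rz": 0, "jaw": 0},
  {"tx": 0, "ty": 0, "tz": -0.01, "rx": 0, "ry": 0, "rz": 0, "jaw": 0},
  {"tx": 0, "ty": 0, "tz": -0.01, "rx": 0, "ry": 0, "rz": 0, "jaw": 0},
  {"tx": 0, "ty": 0, "tz": 0, "rx": 0, "ry": 0, "rz": 0, "jaw": 0},
])

```text
t: 3.28
tool_pos: [0.5134, 0.1531, 0.3099]
eef_rot: [[-0.964, 0.268, 0.002], [0.268, 0.964, -0.0], [-0.002, 0.0, -1.0]]
force: [2.3, -2.7, 6.4]
width: 0.001
finger_force: 2.7
```

Contact: 6.4 N at about 5 mm of press. I'll continue to the stop.

Call:
move_arm([
  {"tx": 0, "ty": 0, "tz": -0.01, "rx": 0, "ry": 0, "rz": 0, "jaw": 0},
  {"tx": 0, "ty": 0, "tz": -0.01, "rx": 0, "ry": 0, "rz": 0, "jaw": 0},
  {"tx": 0, "ty": 0, "tz": 0, "rx": 0, "ry": 0, "rz": 0, "jaw": 0},
  {"tx": 0, "ty": 0, "tz": 0, "rx": 0, "ry": 0, "rz": 0, "jaw": 0},
])

```text
t: 3.62
tool_pos: [0.5134, 0.1531, 0.3055]
eef_rot: [[-0.964, 0.268, 0.002], [0.268, 0.964, -0.0], [-0.002, 0.0, -1.0]]
force: [0.0, -2.1, 7.9]
width: -0.001
finger_force: 3.8
```

Call:
move_arm([
  {"tx": 0, "ty": 0, "tz": -0.01, "rx": 0, "ry": 0, "rz": 0, "jaw": 0},
  {"tx": 0, "ty": 0, "tz": -0.005, "rx": 0, "ry": 0, "rz": 0, "jaw": 0},
  {"tx": 0, "ty": 0, "tz": 0, "rx": 0, "ry": 0, "rz": 0, "jaw": 0},
  {"tx": 0, "ty": 0, "tz": 0, "rx": 0, "ry": 0, "rz": 0, "jaw": 0},
])

```text
t: 3.95
tool_pos: [0.5132, 0.1532, 0.3033]
eef_rot: [[-0.964, 0.267, 0.003], [0.267, 0.964, -0.0], [-0.003, 0.001, -1.0]]
force: [-3.5, -3.3, 18.4]
width: -0.002
finger_force: 9.2
```

18 N, above the 9 N that holds the cap fully down, so it is on its stop. I'll hold briefly, then lift straight up.

Call:
move_arm([
  {"tx": 0, "ty": 0, "tz": 0, "rx": 0, "ry": 0, "rz": 0, "jaw": 0},
  {"tx": 0, "ty": 0, "tz": 0, "rx": 0, "ry": 0, "rz": 0, "jaw": 0},
  {"tx": 0, "ty": 0, "tz": 0.02, "rx": 0, "ry": 0, "rz": 0, "jaw": 0},
  {"tx": 0, "ty": 0, "tz": 0.04, "rx": 0, "ry": 0, "rz": 0, "jaw": 0},
  {"tx": 0, "ty": 0, "tz": 0.08, "rx": 0, "ry": 0, "rz": 0, "jaw": 0},
  {"tx": 0, "ty": 0, "tz": 0.08, "rx": 0, "ry": 0, "rz": 0, "jaw": 0},
  {"tx": 0, "ty": 0, "tz": 0.08, "rx": 0, "ry": 0, "rz": 0, "jaw": 0},
  {"tx": 0, "ty": 0, "tz": 0.08, "rx": 0, "ry": 0, "rz": 0, "jaw": 0},
  {"tx": 0, "ty": 0, "tz": 0, "rx": 0, "ry": 0, "rz": 0, "jaw": 0},
  {"tx": 0, "ty": 0, "tz": 0, "rx": 0, "ry": 0, "rz": 0, "jaw": 0},
])

```text
t: 4.78
tool_pos: [0.5127, 0.1535, 0.3964]
eef_rot: [[-0.964, 0.267, 0.001], [0.267, 0.964, 0.001], [-0.001, 0.001, -1.0]]
force: [-0.4, 0.2, -0.9]
width: 0.002
finger_force: 0.0
```

```bash
python3 - <<'E'
from h import *
t=telemetry.sense(); print(t["force"],t["qvel"])
s=viewer.snapshot("side"); o=np.load("side.npy",allow_pickle=True).item()
a=slice(155,220);b=slice(300,360)
P=pts(s)[a,b];c=s["pixels"][a,b]; O=pts(o)[a,b]
m=(c.max(-1)<70)&(P[...,2]>.11)&(P[...,2]<.16); m=cv2.morphologyEx(m.astype(np.uint8),cv2.MORPH_OPEN,cv2.getStructuringElement(2,(9,9)))>0
print("cap now",P[m].mean(0),"before",O[m].mean(0))
x=slice(180,205);y=slice(330,358)
print("dish diff",np.abs(s["pixels"][x,y].astype(int)-o["pixels"][x,y]).mean())
E
```

```text
[-0.38543459  0.24666116 -0.85286926] [-9.44144958e-02  1.53377775e+00  2.30453149e+00 -1.49623025e-01
 -6.17751629e-01  1.99368216e-03]
cap now [0.51345594 0.15046386 0.14012594] before [0.51356114 0.15064213 0.13996697]
dish diff 1.4880952380952381
```

The cap is back at its starting height, the dish view is unchanged and the gripper is clear. Handing in.

```bash
python3 -c "
from workcell import order; print(order.finish_job())"
```

```text
the job is handed in; nothing more can be done
None
```

I pressed the squat pump's cap onto its stop (about 18 N) and let it spring back to its starting height; the dish looks unmoved, the arm never went near the tall pump, and the job is handed in (no verdict was returned).

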